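Reset switch under a push-latch cover

ROBOT

A 6-joint arm with a two-finger parallel gripper is mounted at the origin on the work surface; the furniture and walls round the work are solid. World frame = base frame: x ahead of the robot, y to its left, z up, the work surface at z = 0. Lengths are in mm, angles in rad, forces in N, time in s.
With the tool pointing down it reaches from about 400 to 925 mm from the base axis. Payload 12.5 kg.
Tool frame: the origin (TCP) lies midway between the tips of the shut fingers; the grasp point (between the pads) lies 19 mm behind it; z points along the fingers, y is the direction in which the jaws open and shut (so a half turn about z gives the same grasp; the last joint's range is limited). The gripper opens to 95 mm and grips with 3 to 60 N. Pads are 20 mm wide; open, the fingers measure 119 mm over their backs; the gripper's body (75 mm by 180 mm) begins 59 mm behind the grasp point.
Start: joints at [-1.394, 0.491, 1.559, -0, 1.092, -0.106], TCP at [174.426, -600.185, 214.661] pointing down, gripper open.
Joint ranges: [-3.1, 3.1], [-0.84, 2.19], [0.05, 2.79], [-1.13, 4.28], [0.06, 2.93], [-2.69, 2.69]. Speed limits (rad/s): [2.22, 2.22, 2.79, 3.14, 3.14, 3.14].

INTERFACE

Orientations are given as [roll, pitch, yaw] about the fixed x, y, z axes, in that order (R = Rz(yaw) Ry(pitch) Rx(roll)).
In Python, from cell import env, eyes, job_done, boxes_of, regions_of gives the robot as it stands.
- The arm moves only by the tool send_rows, never from a script. Its argument "plan" is text: rows parted by semicolons, each of 5 numbers parted by spaces: the shift along the tool's x, y, z in mm, then the turn about the tool's z in rad, then the finger opening in mm, from 0 to 95.1. In form: x y z roll gripper; .... A call has 1 to 8 rows; each row shifts and turns the pose as measured when the row begins, along the tool's axes as they then stand; what a row does not reach is not made up. A row lasts 1/10 s, in which the tool goes at most 50 mm and 8.59 degrees, less where a joint would pass 70% of its speed; a pose out of reach is approached as far as the arm can. A call with a gripper value outside its range is refused whole. The fingers move at their own pace and stop on an object; the grip force is fixed at half the most. Time passes only in rows, so rows that do not move let the fingers close. It gives the time, the measured TCP pose, the force and the opening at its end, in the units of the state.
- env.state(): the state, without advancing time (a new reading comes with each control period).
- eyes.read_camera(name): name is "side" or "top" or "wrist"; returns a dict with "image" (420x560x3 uint8, red, green, blue), "vertical_fov" (degrees; the focal length in pixels is half the picture's height over the tangent of half this angle, whatever the lens; pixels are square), "cx", "cy" (the principal point, pixels), "k1" (the pictures are not rectified: a ray, as slopes to the right and down, at radius r is drawn at 1 + k1 r^2 times it, then the intrinsics apply), "extrinsics" (4x4, takes a point from camera to world coordinates). Camera axes: x right, y up, looking along -z (the intrinsics and any distortion apply to the point x, -y, -z); pixel columns grow to the right and rows downward; lengths in mm; the calibration is good to about 2 mm. A picture is of the moment at which its call begins. There is no depth.
- job_done(): hands the job in, once; it reports no verdict.
Trained networks look in a picture, given as the dict that the camera call returned (one of the last four; its "shot" number tells which), for a name from the list of things; names that differ only in an ending like _2 or _b are one class to them, and where a whole thing is asked for, a point or a joint stands for the part that bears it (a point fixed in the world has none). Each returns a list of dicts, best first, with "confidence" (0 to 1); they miss things now and then, are a little off and sometimes report something else, mostly with a low value. They report only what shows in the picture. A call takes as long as a camera call. They do not tell look-alikes from the thing itself.
- boxes_of(target, picture): "bbox" ([left, top, width, height] in pixels, round what is visible of it).
- regions_of(target, picture): "pixels" (420x560 bool, what is visible of it) and "bbox" ([left, top, width, height] in pixels, round what is visible of it).
The state is a dict: "t": time; "joints": joint angles; "qvel": joint speeds; "tau": joint torques, N m; "eef_pos": TCP position; "tcp_rot": TCP orientation; "ft_force": force on the tool from outside, world axes, zero at the start; "moment": the same for the moment, N m; "opening": opening from 0.0 (shut) to 1.0 (fully open).
Only numpy, scipy, OpenCV 4.12 (cv2) and the standard library are available. Lean on these libraries where they do the work, as an engineer would, in place of code of your own. Each camera call takes 0.05 s, during which the arm holds its last target.

TASK

The bench supply has tripped: reset it at the grey switch box. With the fingertips slowly press the yellow push-latch cover so that it pops open, press the green button beneath it fully down and let it come up, then swing the cover back down and press it in until it stays latched shut. Only touch and push: do not grasp or lift anything, do not shove or tip the box, and leave the other things on the bench where they are.

Things in the scene. Friction and masses are not known exactly. Their poses are not given: they have to be found in the camera images.
- reset_box: Grey switch box on rubber feet, 100 (x) x 150 (y) x 50 mm high, 1.6 kg, not fastened. Origin: centre of its underside, z up; its -x side (amber lamp) faces the robot, turned up to 0.45 rad. In its top a well, 66 (x) x 96 (y) mm and 30 mm deep, centred, is closed by the yellow cover; rim and upper face of the shut cover are 50 mm up.
- cover_press (a point): Where the yellow cover (60 mm from hinge to free edge, 92 wide, 5 thick) is best pressed: upper face, black ribs, 46 mm from the hinge line, mid-width. Axes: x from free edge to hinge, y along the hinge, z out of the face (up when shut). Spring: 2.5 N here; force rises fast at the inner stop. Open, its outer face looks away from the robot: push it over from behind, then press down.
- cover_hinge (a point): Middle of the cover's hinge line, far (+x) side of the well, 32 mm from the box centre, 50 mm above the bench; axes as cover_press. When open the cover stands up from here to 60 mm above the rim.
- cover (a joint): Cover angle, rad. 0 (to 0.02) latched flush; negative pressed in below the rim (stop -0.14); positive open; a spring holds it open at 1.75, just past upright, leaning from the robot. Push-push latch: pressing in to -0.12 (5.5 mm at cover_press) and letting go frees it, and it pops open within 1.5 s; turned down from open, pressed to -0.12 and let go, it stays at 0. Press slowly (under 50 mm/s); under -0.08 it may not switch.
- button_top (a point): Centre of the top face of the round green button, 23 mm across, in the well under the cover, 44 mm from the hinge line toward the robot and 35 mm above the bench (15 mm below the rim).
- button (a joint): Travel of the green button in m: 0 = up, 0.005 = fully down (about 4.5 N); springs back.
- solder_spool: Bystander, loose: blue solder spool standing on its flange, 74x62x76 mm; origin at the centre of its underside.
- tray_clips: Bystander, loose: open black parts tray with white clips, 84x118x29 mm; origin at the centre of its underside.
- marker_black: Bystander, loose: felt marker lying flat, 126x11x13 mm; origin at the centre of its underside.
- tweezers: Bystander, loose: fine steel tweezers lying flat, 121x14x9 mm; origin at the centre of its underside.
- tip_cleaner: Bystander, loose: black round cup with brass wool, 64 mm across, 37 mm high; origin at the centre of its underside.
- flush_cutter: Bystander, loose: flush cutter with black handles lying flat, 112x43x11 mm; origin at the centre of its underside.
- standoff_1: Bystander, loose: small brass-coloured hexagonal spacer standing on end, 10x11x22 mm; origin at the centre of its underside.
- driver_cross: Bystander, loose: screwdriver with grey handle lying flat, 161x22x24 mm; origin at the centre of its underside.
Not all that is in view belongs to the job. There is more than one size of the reset_box; the one meant has the size given above.

How it is judged:
By the outcome, as a careful person would: the job done as asked, in the order asked, and still so for the second after the job is handed in, with the robot touching nothing.
It also fails if it takes over 56 s, if anything falls off the work surface, if the arm or the gripper's body presses on something with over 40 N, if the wrist force passes 120 N, or if a joint passes its speed limit or range.

## Working session

There is one attempt and no reset: what is moved stays moved. The work goes in short steps, Python scripts to look and compute and a tool call to move; the robot and the scene stay as the last step left them, time stands still between calls to the robot, and variables do not carry over. Pictures are saved under pics/ and viewed, and the job is handed in when it is done.

Besides the shell and the picture viewer there is one more tool, called after "Call:" as name(argument=value, ...), one argument or row to a line, values as JSON. send_rows: Moves the arm, as the interface text tells. Its arguments: {"type":"object","properties":{"plan":{"type":"string"}},"required":["plan"]}

```bash
ls; mkdir -p pics; cat > h.py <<'E'
from cell import env, eyes, job_done, boxes_of, regions_of
import numpy as np, cv2
def K(p):
    f=210/np.tan(np.radians(p["vertical_fov"])/2); return f
def ray(p,u,v):
    f=K(p); d=np.array([(u-p["cx"])/f,(v-p["cy"])/f]); s=d.copy()
    for _ in range(30): s=d/(1+p["k1"]*(s@s))
    E=np.array(p["extrinsics"]); D=E[:3,:3]@np.array([s[0],-s[1],-1]); return E[:3,3],D
def onz(p,u,v,z):
    o,D=ray(p,u,v); return o+D*(z-o[2])/D[2]
def proj(p,P):
    E=np.array(p["extrinsics"]); c=E[:3,:3].T@(np.array(P,float)-E[:3,3]); s=np.array([c[0]/-c[2],-c[1]/-c[2]])
    s=s*(1+p["k1"]*(s@s)); return s*K(p)+[p["cx"],p["cy"]]
def save(p,n): cv2.imwrite("pics/"+n,cv2.cvtColor(p["image"],cv2.COLOR_RGB2BGR))
E
python3 - <<'E'
from h import *
for n in ["top","side","wrist"]:
    p=eyes.read_camera(n); save(p,n+"0.png"); print(n,p["vertical_fov"],p["cx"],p["cy"],p["k1"],np.round(p["extrinsics"],3).tolist())
    for t in ["reset_box","cover_press"]:
        for b in boxes_of(t,p): print(t,b["bbox"],b["confidence"])
print(env.state())
E
```

```text
pics
top 45.4443924234413 281.7982928953311 212.94059676280722 -0.1562485542952413 [[-0.009, 0.989, -0.147, 186.186], [-1.0, -0.007, 0.011, 40.54], [0.01, 0.147, 0.989, 1461.598], [0.0, 0.0, 0.0, 1.0]]
reset_box [388.6, 292.2, 45.1, 29.8] 0.95
reset_box [242.3, 162.9, 56.2, 37.0] 0.84
reset_box [234.3, 214.1, 40.1, 43.1] 0.8
reset_box [249.8, 167.2, 38.4, 24.9] 0.73
cover_press [254.7, 165.5, 29.9, 25.1] 0.78
cover_press [246.4, 224.4, 17.2, 23.7] 0.73
cover_press [404.9, 292.5, 24.9, 13.2] 0.69
side 49.52270457454116 285.26858572025935 207.58477370584492 0.01833900005906689 [[-0.996, -0.076, 0.055, 456.878], [0.091, -0.639, 0.764, 1095.293], [-0.023, 0.765, 0.643, 947.022], [0.0, 0.0, 0.0, 1.0]]
reset_box [294.0, 126.7, 29.2, 40.0] 0.88
reset_box [282.7, 215.5, 43.0, 31.6] 0.81
reset_box [229.1, 198.8, 37.1, 46.6] 0.75
cover_press [238.8, 206.6, 22.5, 23.8] 0.88
cover_press [297.3, 225.7, 15.5, 7.2] 0.63
cover_press [308.9, 133.4, 11.7, 12.2] 0.47
wrist 69.10840494384286 274.95694893268404 207.117837177961 -0.03238552751821601 [[0.28, 0.918, 0.28, 253.39], [-0.96, 0.267, 0.082, -577.279], [0.001, -0.292, 0.956, 384.334], [0.0, 0.0, 0.0, 1.0]]
reset_box [0.0, 0.0, 153.7, 212.0] 0.76
cover_press [1.0, 27.8, 92.6, 145.5] 0.61
{'t': 0.45, 'joints': array([-1.39359686e+00,  4.90965717e-01,  1.55897159e+00,  4.54402686e-05,
        1.09169201e+00, -1.05610008e-01]), 'qvel': array([ 0.00031904, -0.00149747, -0.00171393, -0.00090923, -0.00032   ,
       -0.00136614]), 'tau': array([-1.62331882e-03, -6.11974955e+01, -2.58237505e+01,  6.92236656e-02,
        4.49472747e-02, -2.83585209e-06]), 'eef_pos': array([ 174.43311749, -600.15083627,  214.59540874]), 'tcp_rot': array([-3.14156044e+00, -4.39641123e-05,  2.82788530e-01]), 'ft_force': array([-0.719728  ,  0.10033394,  0.7869139 ]), 'moment': array([-0.02334629, -0.04851004, -0.01235782]), 'opening': 1.001411504158028}
```

View pics/top0.png

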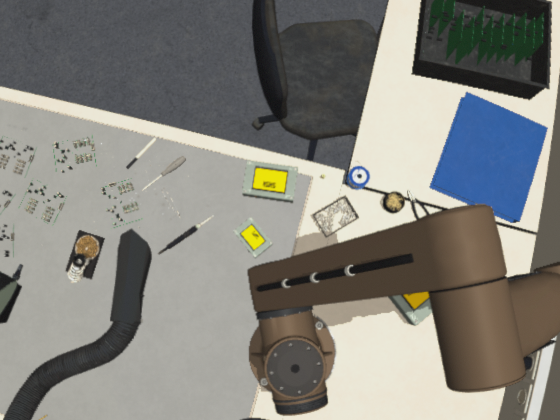

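View pics/side0.png

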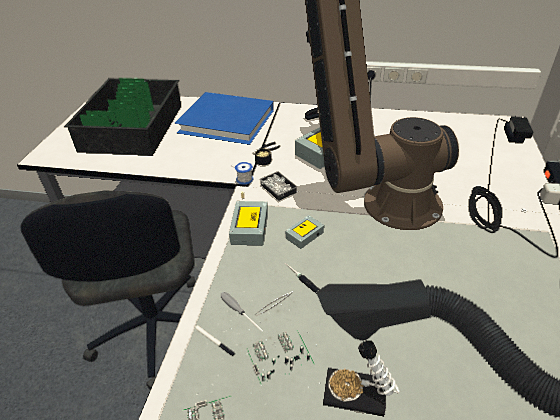

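View pics/wrist0.png

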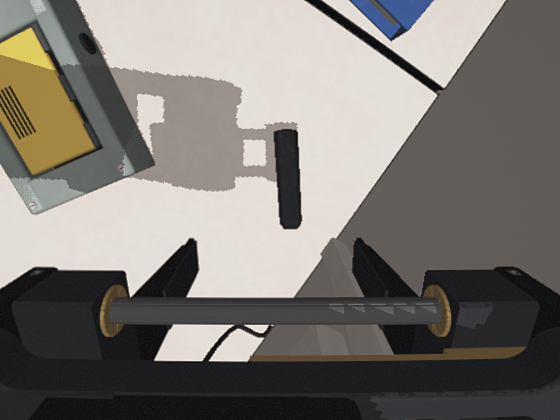

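```bash
python3 - <<'E'
import cv2
a=cv2.imread("pics/top0.png")
cv2.imwrite("pics/top0c.png",cv2.resize(a[150:330,220:460],None,fx=3.3,fy=3.3,interpolation=cv2.INTER_CUBIC))
a=cv2.imread("pics/side0.png")
cv2.imwrite("pics/side0c.png",cv2.resize(a[110:260,210:410],None,fx=4,fy=4,interpolation=cv2.INTER_CUBIC))
E
```

```text
(no output)
```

View pics/top0c.png

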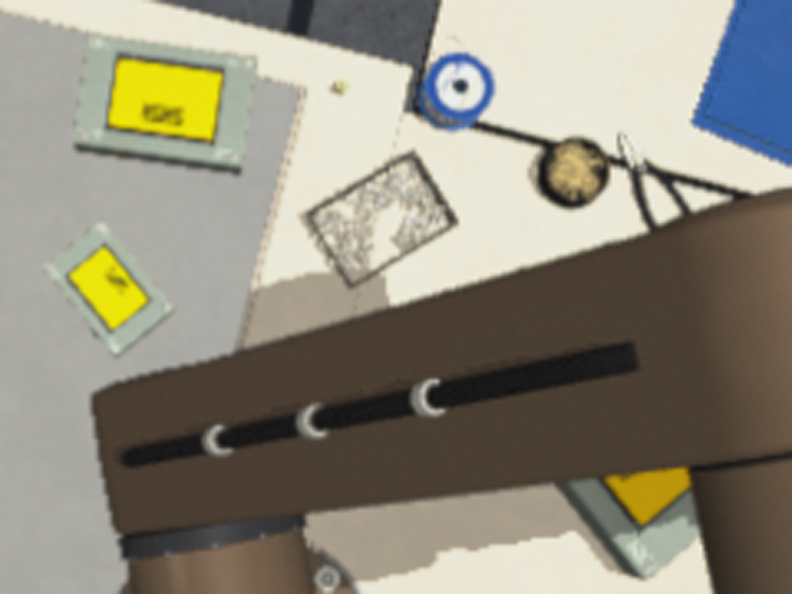

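View pics/side0c.png

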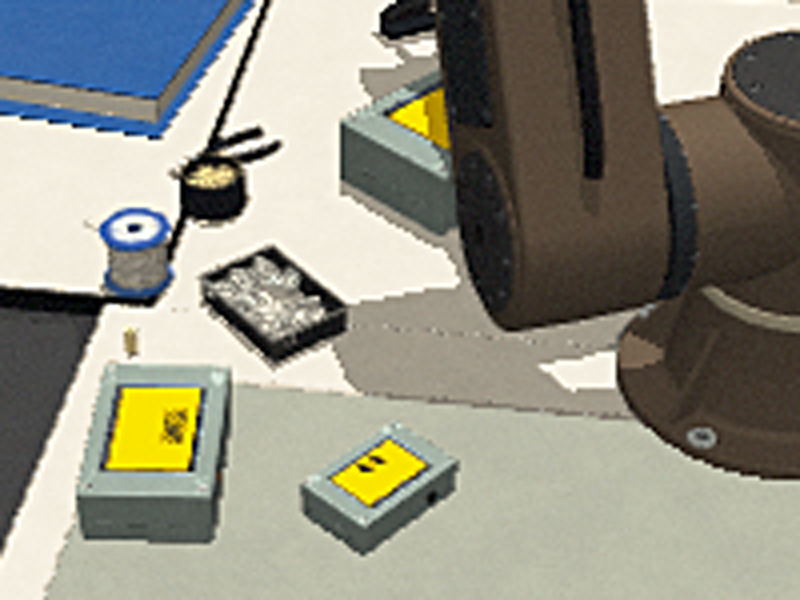

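```bash
python3 - <<'E'
from h import *
p=eyes.read_camera("top"); s=eyes.read_camera("side"); w=eyes.read_camera("wrist")
A=np.array([(93,40),(255,58),(240,160),(77,143)])/3.3+[220,150]
B=np.array([(100,225),(170,308),(118,350),(47,265)])/3.3+[220,150]
for n,Q in (("A",A),("B",B)):
  for z in (35,50,60):
    W=np.array([onz(p,*q,z) for q in Q]); e=np.linalg.norm(W-np.roll(W,-1,0),axis=1); print(n,z,W.mean(0).round(),e.round())
# side tops
A=np.array([(108,366),(231,368),(216,489),(79,490)])/4.+[210,110]
B=np.array([(390,427),(459,462),(366,517),(303,485)])/4.+[210,110]
for n,Q in (("A",A),("B",B)):
  for z in (35,50,60):
    W=np.array([onz(s,*q,z) for q in Q]); e=np.linalg.norm(W-np.roll(W,-1,0),axis=1); print("side",n,z,W.mean(0).round(),e.round())
for z in (50,65,80):
    W=np.array([onz(w,*q,z) for q in [(155,165),(35,214),(66,0)]]); print("C",z,W.round(),np.linalg.norm(W[0]-W[1]))
    W=np.array([onz(w,*q,z) for q in [(102,148),(40,178),(31,24)]]); print("Ccover",z,W.round(),np.linalg.norm(W[0]-W[2]))
E
```

```text
A 35 [495.  57.  35.] [144.  93. 144.  94.]
A 50 [492.  57.  50.] [143.  92. 142.  93.]
A 60 [489.  57.  60.] [142.  91. 141.  92.]
B 35 [330. 108.  35.] [95. 58. 96. 58.]
B 50 [328. 107.  50.] [94. 57. 95. 57.]
B 60 [327. 107.  60.] [93. 57. 95. 57.]
side A 35 [490.  42.  35.] [ 98. 140. 101. 144.]
side A 50 [489.  59.  50.] [ 96. 137.  99. 141.]
side A 60 [489.  71.  60.] [ 95. 136.  98. 140.]
side B 35 [329. 113.  35.] [64. 91. 57. 91.]
side B 50 [331. 129.  50.] [63. 89. 56. 90.]
side B 60 [333. 140.  60.] [62. 88. 55. 89.]
C 50 [[ 165. -465.   50.]
 [  68. -337.   50.]
 [ 301. -351.   50.]] 160.65707003996707
Ccover 50 [[ 168. -405.   50.]
 [ 114. -340.   50.]
 [ 271. -319.   50.]] 134.77645802493944
C 65 [[ 169. -470.   65.]
 [  77. -348.   65.]
 [ 299. -361.   65.]] 153.453237120721
Ccover 65 [[ 171. -413.   65.]
 [ 120. -351.   65.]
 [ 270. -331.   65.]] 128.733106899353
C 80 [[ 173. -475.   80.]
 [  85. -359.   80.]
 [ 297. -372.   80.]] 146.249404201475
Ccover 80 [[ 175. -421.   80.]
 [ 127. -361.   80.]
 [ 269. -342.   80.]] 122.6897557737667
```

Call:
send_rows(
  plan="42 -26 0 0 0;42 -26 0 0 0;42 -26 0 0 0;42 -26 0 0 0;42 -26 0 0 0;42 -26 0 0 0;42 -26 0 0 0;42 -26 0 0 0",
)

```text
t: 1.4
eef_pos: [441.1, -305.3, 214.2]
tcp_rot: [3.138, -0.0, 0.273]
ft_force: [0.7, -1.3, 0.6]
opening: 0.382
```

Call:
send_rows(
  plan="10 -45 0 0.13 0;5 -45 0 0.13 0;0 -45 0 0.13 0;-5 -45 0 0 0;-5 -45 0 0 0;-5 -45 0 0 0;0 -40 0 0 0;0 0 0 0 0",
)

```text
t: 2.2
eef_pos: [446.3, 22.1, 214.0]
tcp_rot: [3.139, -0.006, -0.128]
ft_force: [-0.4, -1.8, -0.5]
opening: 0.004
```

```bash
python3 - <<'E'
from h import *
for n in ["top","wrist"]:
    p=eyes.read_camera(n); save(p,n+"1.png")
    for t in ["cover_press","reset_box"]:
        for r in regions_of(t,p):
            cs,_=cv2.findContours(r["pixels"].astype(np.uint8),0,2); c=max(cs,key=cv2.contourArea)
            Q=cv2.boxPoints(cv2.minAreaRect(c)); W=np.array([onz(p,*q,50) for q in Q])
            e=np.linalg.norm(W-np.roll(W,-1,0),axis=1)
            d=W[1]-W[0]; print(n,t,round(r["confidence"],2),W.mean(0).round(1),e.round(),"yaw",np.arctan2(d[1],d[0]).round(3),Q.round(0).tolist())
s=env.state();print(s["t"],s["eef_pos"],s["tcp_rot"],s["opening"])
E
```

```text
top cover_press 0.85 [ 194.  -340.5   50. ] [ 80. 127.  80. 126.] yaw -0.942 [[387.0, 274.0], [408.0, 257.0], [436.0, 292.0], [414.0, 309.0]]
top cover_press 0.24 [462.2 132.7  50. ] [11. 26. 11. 26.] yaw -1.579 [[242.0, 186.0], [246.0, 186.0], [246.0, 195.0], [242.0, 195.0]]
top reset_box 0.87 [ 193.6 -334.1   50. ] [147. 212. 147. 209.] yaw -0.924 [[366.0, 270.0], [405.0, 238.0], [452.0, 296.0], [412.0, 328.0]]
wrist cover_press 0.48 [362.5 114.3  50. ] [42. 19. 43. 20.] yaw -1.316 [[187.0, 267.0], [218.0, 255.0], [223.0, 269.0], [192.0, 281.0]]
wrist reset_box 0.94 [495.2  59.7  50. ] [102. 147. 101. 159.] yaw -0.251 [[159.0, 197.0], [161.0, 103.0], [301.0, 106.0], [300.0, 199.0]]
wrist reset_box 0.75 [356.5 108.3  50. ] [75. 69. 78. 72.] yaw -0.863 [[171.0, 273.0], [208.0, 231.0], [251.0, 268.0], [213.0, 311.0]]
wrist reset_box 0.63 [ 309.1 -301.9   50. ] [41. 89. 43. 92.] yaw -0.425 [[507.0, 264.0], [523.0, 235.0], [575.0, 264.0], [559.0, 293.0]]
2.5 [446.33481955  17.47508495 213.73031492] [ 3.13813485 -0.00582461 -0.13427624] 0.006601013533838633
```

View pics/wrist1.png

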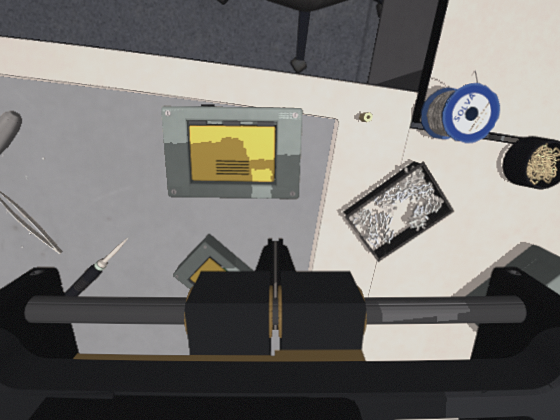

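View pics/top1.png

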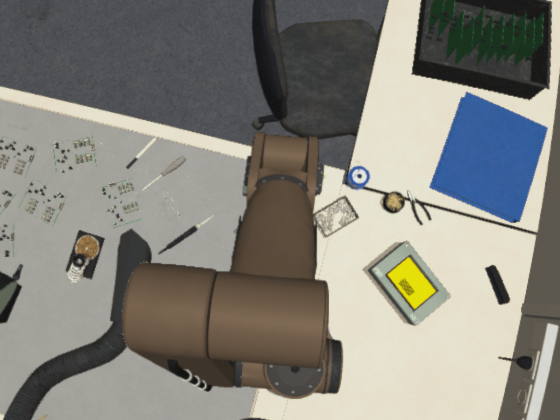

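```bash
python3 - <<'E'
from h import *
p=eyes.read_camera("wrist")
a=cv2.cvtColor(p["image"],cv2.COLOR_RGB2BGR)
cv2.imwrite("pics/w2c.png",cv2.resize(a[95:210,150:315],None,fx=4.8,fy=4.8,interpolation=cv2.INTER_CUBIC))
hsv=cv2.cvtColor(a,cv2.COLOR_BGR2HSV); m=((hsv[...,1]>120)&(abs(hsv[...,0].astype(int)-25)<8)).astype(np.uint8)
m[:,:150]=0;m[:,320:]=0;m[:95]=0;m[215:]=0
m=cv2.morphologyEx(m,cv2.MORPH_CLOSE,np.ones((7,7)))
c=max(cv2.findContours(m,0,2)[0],key=cv2.contourArea)[:,0].astype(float)
W=np.array([onz(p,*q,50)[:2] for q in c],np.float32)
(ce,sz,an)=cv2.minAreaRect(W); print("cover rect",ce,sz,an)
for q in [(163,108),(302,108),(298,197),(168,198),(233,168)]: print(q,onz(p,*q,50).round(1))
print(np.array(p["extrinsics"]).round(3).tolist(), env.state()["eef_pos"],env.state()["ft_force"])
E
```

```text
cover rect (494.518310546875, 57.79896545410156) (92.0617446899414, 60.01850128173828) 81.16472625732422
(163, 108) [551.2 120.6  50. ]
(302, 108) [531.4 -23.7  50. ]
(298, 197) [436.3  -8.7  50. ]
(168, 198) [455.  137.7  50. ]
(233, 168) [478.7  58.6  50. ]
[[-0.133, 0.95, 0.284, 526.939], [-0.991, -0.129, -0.034, 6.849], [0.004, -0.286, 0.958, 384.065], [0.0, 0.0, 0.0, 1.0]] [446.32880329  17.47771584 213.71661376] [ 0.12167304 -0.51862253 -0.88832234]
```

View pics/w2c.png

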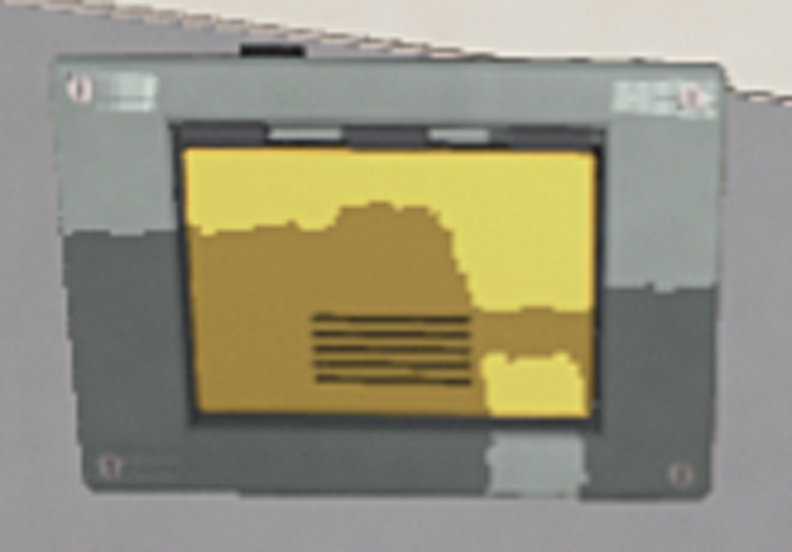

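Call:
send_rows(
  plan="13 -23 0 0 0;13 -23 0 0 0;0 0 40 0 0;0 0 40 0 0;0 0 40 0 0;0 0 15 0 0;0 0 0 0 0",
)

```text
t: 3.25
eef_pos: [483.0, 53.7, 75.2]
tcp_rot: [3.139, -0.011, -0.147]
ft_force: [0.5, 0.4, 0.7]
opening: 0.003
```

Call:
send_rows(
  plan="-5 -6 5 0 0;0 0 5 0 0;0 0 4 0 0;0 0 4 0 0;0 0 0 0 0",
)

```text
t: 3.75
eef_pos: [480.4, 59.6, 58.6]
tcp_rot: [3.139, -0.015, -0.149]
ft_force: [0.9, -0.1, -0.4]
opening: 0.005
```

```bash
python3 - <<'E'
from h import *
p=eyes.read_camera("wrist");save(p,"w3.png")
p=eyes.read_camera("side");save(p,"s3.png");a=cv2.imread("pics/s3.png")
cv2.imwrite("pics/s3c.png",cv2.resize(a[150:260,200:340],None,fx=5,fy=5,interpolation=cv2.INTER_CUBIC))
E
```

```text
(no output)
```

View pics/w3.png

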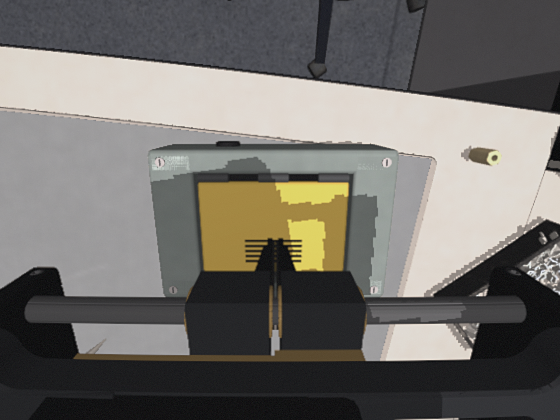

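View pics/s3c.png

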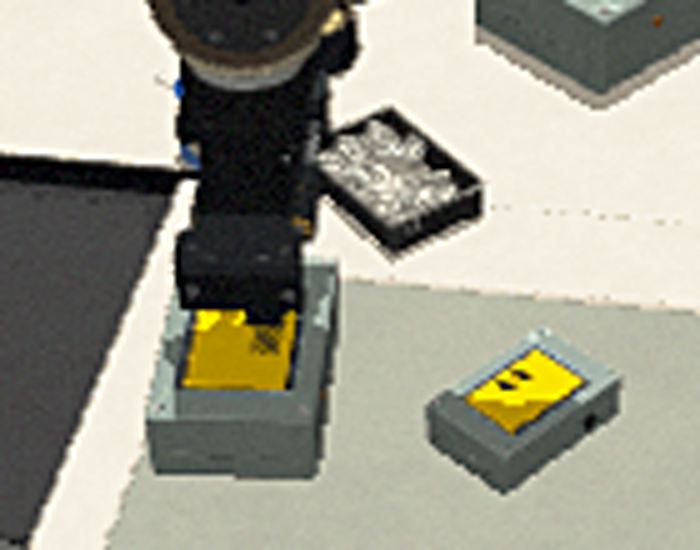

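Call:
send_rows(
  plan="0 0 3 0 0;0 0 3 0 0;0 0 3 0 0;0 0 2 0 0;0 0 2 0 0;0 0 2 0 0",
)

```text
t: 4.45
eef_pos: [481.6, 59.5, 44.1]
tcp_rot: [3.14, -0.018, -0.149]
ft_force: [-4.8, 0.1, 28.5]
opening: 0.008
```

Call:
send_rows(
  plan="0 0 -3 0 0;0 0 -4 0 0;0 0 -25 0 0;0 0 -40 0 0;-15 0 -40 0 0;0 0 0 0 0;0 0 0 0 0;0 0 0 0 0",
)

```text
t: 5.25
eef_pos: [464.0, 62.3, 158.4]
tcp_rot: [3.139, -0.016, -0.149]
ft_force: [-0.8, 0.2, 0.2]
opening: 0.005
```

Call:
send_rows(
  plan="0 0 0 0 0;0 0 0 0 0;0 0 0 0 0;0 0 0 0 0;0 0 0 0 0;0 0 0 0 0;0 0 0 0 0",
)

```text
t: 5.95
eef_pos: [463.5, 62.1, 154.5]
tcp_rot: [3.138, -0.009, -0.149]
ft_force: [-0.1, 0.3, 0.1]
opening: 0.005
```

```bash
python3 - <<'E'
from h import *
p=eyes.read_camera("wrist");save(p,"w4.png")
p=eyes.read_camera("side");save(p,"s4.png");a=cv2.imread("pics/s4.png")
cv2.imwrite("pics/s4c.png",cv2.resize(a[150:260,200:340],None,fx=5,fy=5,interpolation=cv2.INTER_CUBIC))
E
```

```text
(no output)
```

View pics/w4.png

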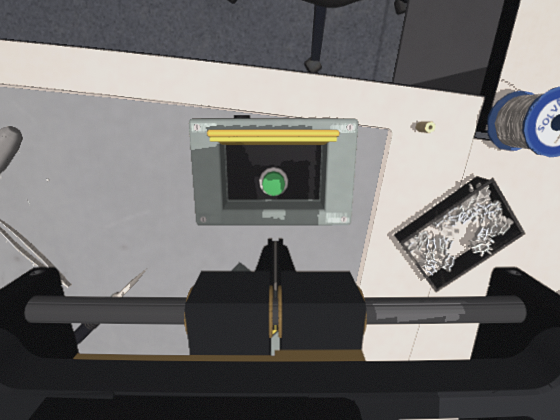

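View pics/s4c.png

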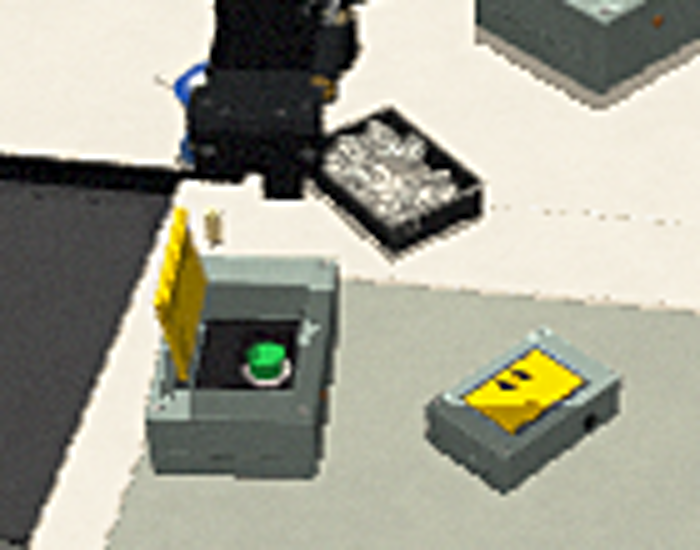

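```bash
python3 - <<'E'
from h import *
p=eyes.read_camera("wrist");a=p["image"].astype(int)
m=((a[...,1]-a[...,0]>40)&(a[...,1]-a[...,2]>20)).astype(np.uint8)
n,l,st,c=cv2.connectedComponentsWithStats(m); i=1+st[1:,4].argmax(); print(st[i],c[i],onz(p,*c[i],35))
print(env.state()["eef_pos"],env.state()["tcp_rot"])
for r in boxes_of("button_top",p): print(r)
E
```

```text
[262 172  23  24 407] [273.06142506 183.66339066] [482.29654161  60.09127081  35.        ]
[463.43276729  62.04863476 154.58727603] [ 3.13824325 -0.00894627 -0.14923744]
{'bbox': [260.1, 174.4, 24.8, 20.4], 'confidence': 0.88}
```

Call:
send_rows(
  plan="17 0 20 0 0;0 0 35 0 0;0 0 25 0 0;0 0 10 0 0;0 0 0 0 0",
)

```text
t: 6.65
eef_pos: [483.1, 59.1, 63.4]
tcp_rot: [3.139, -0.013, -0.149]
ft_force: [-0.1, -0.8, 0.5]
opening: 0.007
```

Call:
send_rows(
  plan="-3 -1 6 0 0;0 0 6 0 0;0 0 6 0 0;0 0 4 0 0;0 0 0 0 0",
)

```text
t: 7.15
eef_pos: [481.7, 60.7, 42.6]
tcp_rot: [3.14, -0.018, -0.149]
ft_force: [0.4, 0.3, -0.9]
opening: 0.004
```

Call:
send_rows(
  plan="0 0 3 0 0;0 0 3 0 0;0 0 3 0 0;0 0 2 0 0;0 0 0 0 0",
)

```text
t: 7.65
eef_pos: [482.3, 60.6, 31.3]
tcp_rot: [3.14, -0.019, -0.149]
ft_force: [-0.9, -0.2, 3.8]
opening: 0.008
```

Call:
send_rows(
  plan="0 0 1.5 0 0;0 0 1.5 0 0;0 0 1.5 0 0",
)

```text
t: 7.95
eef_pos: [482.3, 60.7, 29.8]
tcp_rot: [3.14, -0.021, -0.149]
ft_force: [-7.5, 0.2, 36.7]
opening: 0.006
```

Call:
send_rows(
  plan="0 0 -4 0 0;0 0 -6 0 0;0 0 -10 0 0;0 0 -25 0 0;0 0 -40 0 0;0 0 -40 0 0;0 0 -20 0 0;0 0 0 0 0",
)

```text
t: 8.75
eef_pos: [478.9, 61.3, 182.6]
tcp_rot: [3.14, -0.021, -0.149]
ft_force: [0.1, 0.1, -0.2]
opening: 0.002
```

```bash
python3 - <<'E'
from h import *
p=eyes.read_camera("wrist");save(p,"w5.png")
print(env.state()["eef_pos"],env.state()["tcp_rot"])
E
```

```text
[478.48567493  61.2981518  181.40541331] [ 3.13966337 -0.01924714 -0.14872853]
```

View pics/w5.png

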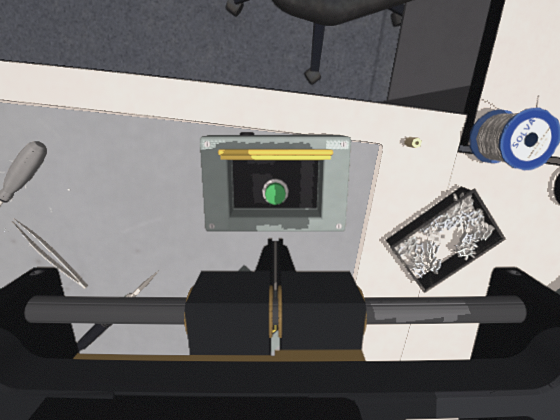

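Call:
send_rows(
  plan="40 0 0 0 0;40 0 0 0 0;11 0 0 0 0;0 0 0 0 0",
)

```text
t: 9.2
eef_pos: [568.5, 47.5, 178.7]
tcp_rot: [3.139, -0.012, -0.148]
ft_force: [-1.2, 0.5, -0.8]
opening: 0.008
```

```bash
python3 - <<'E'
from h import *
p=eyes.read_camera("side");save(p,"s6.png");a=cv2.imread("pics/s6.png")
cv2.imwrite("pics/s6c.png",cv2.resize(a[150:260,200:340],None,fx=5,fy=5,interpolation=cv2.INTER_CUBIC))
print(env.state()["eef_pos"],env.state()["tcp_rot"])
E
```

```text
[567.72898154  47.67962548 178.63237462] [ 3.13879844 -0.0118371  -0.14823852]
```

View pics/s6c.png

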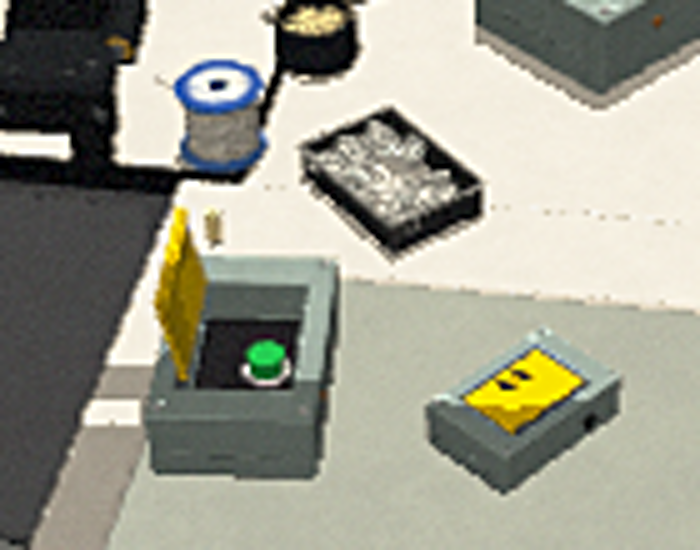

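Call:
send_rows(
  plan="0 0 35 0 0;0 0 35 0 0;0 0 10 0 0;0 0 0 0 0",
)

```text
t: 9.65
eef_pos: [564.0, 48.2, 95.9]
tcp_rot: [3.138, -0.008, -0.148]
ft_force: [0.6, -0.3, 0.3]
opening: 0.006
```

```bash
cat >> h.py <<'E'
H=np.array([524.2,53.6])
def uv(s=None):
    s=s or env.state(); d=s["eef_pos"][:2]-H; c,n=np.cos(-.147),np.sin(-.147)
    return round(d@[c,n],1),round(d@[-n,c],1),round(s["eef_pos"][2]-50,1)
E
python3 - <<'E'
from h import *
s=env.state();print(uv(s),s["ft_force"])
E
```

```text
(np.float64(40.2), np.float64(0.4), np.float64(45.9)) [ 0.60180375 -0.3397619   0.31183548]
```

Now push over: u from 40 to about 7 at w≈46.

Call:
send_rows(
  plan="-7 0 0 0 0;-7 0 0 0 0;-6 0 0 0 0;-6 0 0 0 0;-5 0 0 0 0;-4 0 0 0 0;0 0 0 0 0",
)

```text
t: 10.35
eef_pos: [527.6, 54.0, 100.7]
tcp_rot: [3.139, -0.017, -0.147]
ft_force: [2.0, 0.0, -1.6]
opening: 0.002
```

```bash
python3 - <<'E'
from h import *
s=env.state();print(uv(s),s["ft_force"],s["tcp_rot"])
p=eyes.read_camera("side");save(p,"s7.png");a=cv2.imread("pics/s7.png")
cv2.imwrite("pics/s7c.png",cv2.resize(a[150:260,200:340],None,fx=5,fy=5,interpolation=cv2.INTER_CUBIC))
E
```

```text
(np.float64(3.3), np.float64(0.9), np.float64(50.7)) [ 2.02261179  0.03455362 -1.6164454 ] [ 3.13946438 -0.01681619 -0.1471318 ]
```

View pics/s7c.png

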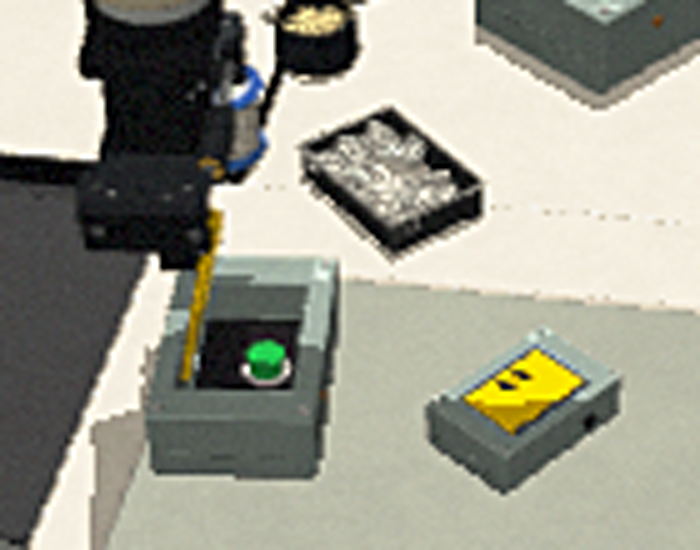

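Call:
send_rows(
  plan="-4 0 3 0 0;-4 0 3 0 0;-5 0 3 0 0;-5 0 3 0 0;0 0 0 0 0",
)

```text
t: 10.9
eef_pos: [509.4, 56.7, 87.5]
tcp_rot: [3.14, -0.018, -0.147]
ft_force: [0.8, 0.4, 0.3]
opening: 0.001
```

```bash
python3 - <<'E'
from h import *
s=env.state();print(uv(s),s["ft_force"],s["tcp_rot"])
E
```

```text
(np.float64(-15.1), np.float64(0.9), np.float64(37.5)) [0.84368947 0.376985   0.33755132] [ 3.13962194 -0.01778335 -0.14736422]
```

Call:
send_rows(
  plan="-5 0 2 0 0;-5 0 2.5 0 0;-5 0 3 0 0;-3 0 3 0 0;-3 0 3 0 0;0 0 0 0 0",
)

```text
t: 11.5
eef_pos: [487.4, 60.0, 72.3]
tcp_rot: [3.14, -0.019, -0.147]
ft_force: [0.8, -0.1, 1.3]
opening: 0.003
```

```bash
python3 - <<'E'
from h import *
s=env.state();print(uv(s),s["ft_force"],s["tcp_rot"])
p=eyes.read_camera("side");save(p,"s8.png");a=cv2.imread("pics/s8.png")
cv2.imwrite("pics/s8c.png",cv2.resize(a[150:260,200:340],None,fx=5,fy=5,interpolation=cv2.INTER_CUBIC))
E
```

```text
(np.float64(-37.3), np.float64(0.9), np.float64(22.3)) [ 0.7681238  -0.05098098  1.29010597] [ 3.13970453 -0.01873301 -0.14729775]
```

View pics/s8c.png

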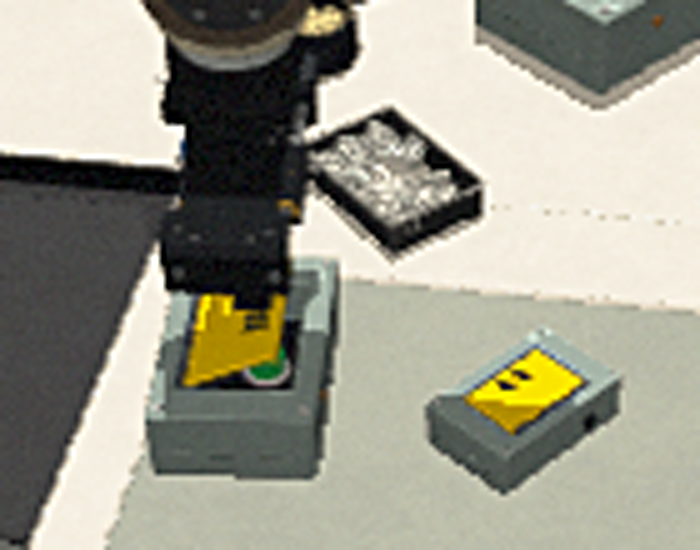

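Cover is under the tip, half closed. Continue down and slightly robot‑ward.

Call:
send_rows(
  plan="-3 0 4 0 0;-3 0 4 0 0;-2 0 4 0 0;-1 0 4 0 0;0 0 0 0 0",
)

```text
t: 12.05
eef_pos: [478.6, 61.3, 55.0]
tcp_rot: [3.14, -0.019, -0.147]
ft_force: [1.3, -0.2, 1.4]
opening: 0.003
```

Call:
send_rows(
  plan="0 0 3 0 0;0 0 3 0 0;0 0 2 0 0;0 0 2 0 0;0 0 1 0 0",
)

```text
t: 12.55
eef_pos: [478.9, 61.3, 43.7]
tcp_rot: [3.14, -0.02, -0.147]
ft_force: [-3.2, 0.5, 21.6]
opening: 0.001
```

Call:
send_rows(
  plan="0 0 -3 0 0;0 0 -3 0 0;0 0 -4 0 0;0 0 -10 0 0;0 0 -40 0 0;-20 0 -40 0 0;-20 0 -20 0 0;0 0 0 0 0",
)

```text
t: 13.35
eef_pos: [434.5, 67.8, 168.1]
tcp_rot: [3.139, -0.015, -0.148]
ft_force: [0.4, 0.5, -0.2]
opening: 0.008
```

Call:
send_rows(
  plan="0 0 0 0 0;0 0 0 0 0;0 0 0 0 0;0 0 0 0 0;0 0 0 0 0;0 0 0 0 0;0 0 0 0 0;0 0 0 0 0",
)

```text
t: 14.15
eef_pos: [435.7, 67.3, 165.0]
tcp_rot: [3.138, -0.01, -0.148]
ft_force: [0.7, -0.7, 0.4]
opening: 0.004
```

```bash
python3 - <<'E'
from h import *
s=env.state();print(s["t"],s["ft_force"],s["eef_pos"])
p=eyes.read_camera("wrist");save(p,"w9.png")
a=cv2.cvtColor(p["image"],cv2.COLOR_RGB2BGR)
hsv=cv2.cvtColor(a,cv2.COLOR_BGR2HSV); m=((hsv[...,1]>120)&(abs(hsv[...,0].astype(int)-25)<8)).astype(np.uint8)
m[:,:150]=0;m[:,370:]=0;m[230:]=0
m=cv2.morphologyEx(m,cv2.MORPH_CLOSE,np.ones((7,7)))
c=max(cv2.findContours(m,0,2)[0],key=cv2.contourArea)[:,0].astype(float)
W=np.array([onz(p,*q,50)[:2] for q in c],np.float32)
print(cv2.minAreaRect(W))
p=eyes.read_camera("side");save(p,"s9.png");a=cv2.imread("pics/s9.png")
cv2.imwrite("pics/s9c.png",cv2.resize(a[150:260,200:340],None,fx=5,fy=5,interpolation=cv2.INTER_CUBIC))
E
```

```text
14.15 [ 0.68833866 -0.70877305  0.40287142] [435.68408982  67.31156482 165.01819083]
((494.3260192871094, 58.135841369628906), (92.08219909667969, 59.68698501586914), 81.3018569946289)
```

View pics/w9.png

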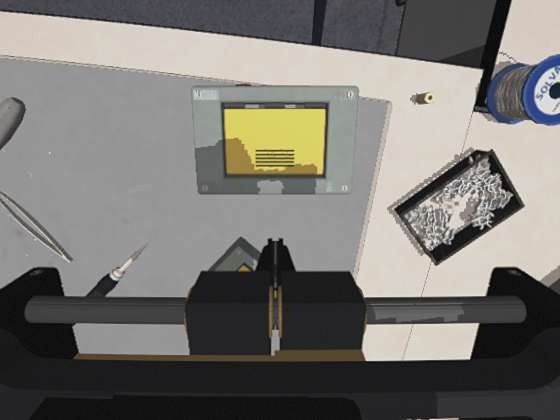

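View pics/s9c.png

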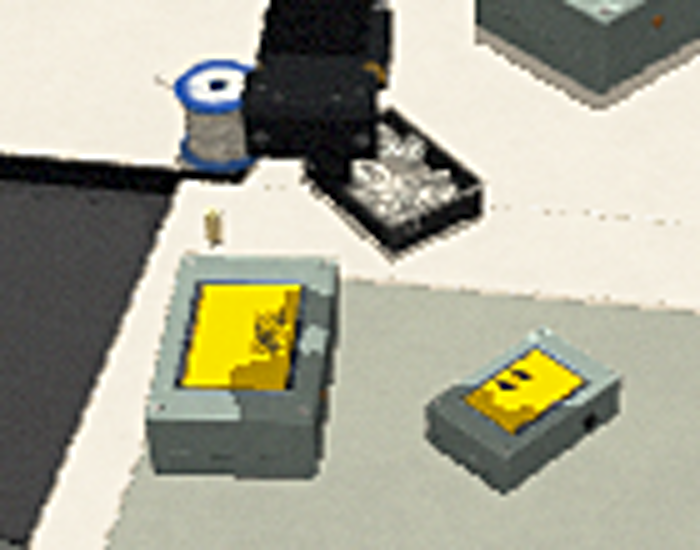

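Cover stays flush (rectangle 92 × 59.7 mm at rim height, same pose as at the start). Over 1.5 s have passed since release, so I'm waiting a little longer, rechecking and handing in.

Call:
send_rows(
  plan="0 0 0 0 0;0 0 0 0 0;0 0 0 0 0;0 0 0 0 0;0 0 0 0 0;0 0 0 0 0;0 0 0 0 0;0 0 0 0 0",
)

```text
t: 15.05
eef_pos: [435.7, 67.3, 165.3]
tcp_rot: [3.139, -0.011, -0.148]
ft_force: [0.2, 0.3, -0.3]
opening: 0.001
```

```bash
python3 - <<'E'
from h import *
p=eyes.read_camera("wrist")
a=cv2.cvtColor(p["image"],cv2.COLOR_RGB2BGR)
hsv=cv2.cvtColor(a,cv2.COLOR_BGR2HSV); m=((hsv[...,1]>120)&(abs(hsv[...,0].astype(int)-25)<8)).astype(np.uint8)
m[:,:150]=0;m[:,370:]=0;m[230:]=0
m=cv2.morphologyEx(m,cv2.MORPH_CLOSE,np.ones((7,7)))
c=max(cv2.findContours(m,0,2)[0],key=cv2.contourArea)[:,0].astype(float)
r=cv2.minAreaRect(np.array([onz(p,*q,50)[:2] for q in c],np.float32)); print(r)
if min(r[1])>57 and max(r[1])<94: print(job_done())
E
```

```text
((493.8404235839844, 58.16698455810547), (91.9356918334961, 59.00402069091797), 81.5615463256836)
the job is handed in; nothing more can be done
None
```

I reset the supply at the 100 x 150 x 50 mm box and handed the job in at about 15 s of the 56 s allowed. Of the three boxes in view, the other two measured clearly smaller and larger.

- **Cover opened:** I pressed it slowly at the ribs until the force reached 28 N, and it popped open.
- **Button:** I pressed the green button down 5 mm with the force rising to about 37 N at its stop. A picture afterwards showed it back up.
- **Cover closed:** I pushed the cover over from behind and pressed it in until the force reached about 22 N, then let go.

**Last checks:** More than 2 s after release, the cover still measured 92 x 59 mm lying flush with the rim. It was in the same place as at the start to within 1 mm. The tool was clear of everything and its force reading was close to zero. The bystanders in the last pictures looked unmoved, though I checked them only by eye. No check failed or disagreed.

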